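Sift turned balls from offcut chips with a wire scoop

TASK

Take the wire scoop by its handle, scoop the three turned wooden balls out of the tray, let any small chips drop back through the wires into the tray, and tip the balls into the turned bowl. Then stand the scoop upright on the bench again and let go. Move the balls only with the scoop, never with the gripper; every chip must be left in the tray, and the tin, gouge and brush left where they are.

Things in the scene. Friction and masses are not known exactly. Their poses are not given: they have to be found in the camera images.
- scoop: Rigid wire scoop, open front, standing on its flat wire floor on the bench; 116 mm wide, 180 to 280 g. The floor wires turn up at the back into a 44 mm high fence; the two outermost wires rise from their tips to 12 mm high 60 mm from the back and stay so, as a low kerb. Origin: under the middle of the fence, level with the wires' underside; +x points out of the open front, +z up.
- scoop_tips (a point): Middle of the line of the free front tips of the scoop's six floor wires, 107.5 mm ahead (+x) of the scoop's origin and 1.75 mm above its underside. The wires are straight, parallel to the scoop's x, 3.5 mm in diameter, 22.4 mm apart centre to centre (19 mm clear slots), at y = -56 to +56 mm; no bar crosses them except at the back.
- scoop_handle (a point): Grip point on the scoop's handle: an upright square wooden post, 26 by 26 mm, sides square to the scoop's x and y, straight above the scoop's origin, from 55 to 140 mm above the underside. This point lies on its axis, 110 mm above the underside. Either pair of sides can be gripped.
- tray: Open grey-painted tray fixed to the bench, holding the mixed parts. Outside 285 (x) by 156 (y) by 55 mm high; walls and floor 10 mm thick, inside 265 by 136 mm. Origin: centre of the underside, on the bench. At the start all parts lie in the +x half, up to the +x end wall; the -x half is empty, so the scoop can be set down there (its origin near x = -120 mm) pointing along +x.
- bowl: Turned wooden bowl, fixed to the bench, empty, round; 190 mm across the rim, 70 mm high, wall about 7 mm, flat inner floor 8 mm above the bench and about 85 mm across. Origin: centre of the underside. It stands beyond one end of the tray; the scoop stands beyond the other end, and which end is which changes.
- ball1_center (a point): Centre of good part 1: a turned wooden ball of 38 mm diameter, 22 g, in the tray at the start; it rolls easily. The three balls are alike.
- ball2_center (a point): Centre of good part 2: a turned wooden ball of 38 mm diameter, 22 g, in the tray at the start; it rolls easily. The three balls are alike.
- ball3_center (a point): Centre of good part 3: a turned wooden ball of 38 mm diameter, 22 g, in the tray at the start; it rolls easily. The three balls are alike.
- chip1_center (a point): Centre of waste chip 1: a short wooden plug 12 mm in diameter and 10 mm high (15.6 mm over its diagonal), 10 g, in the tray at the start. It falls through the scoop's slots.
- chip2_center (a point): Centre of waste chip 2: a short wooden plug 12 mm in diameter and 10 mm high (15.6 mm over its diagonal), 10 g, in the tray at the start. It falls through the scoop's slots.
- chip3_center (a point): Centre of waste chip 3: a short wooden plug 12 mm in diameter and 10 mm high (15.6 mm over its diagonal), 10 g, in the tray at the start. It falls through the scoop's slots.
- chip4_center (a point): Centre of waste chip 4: a short wooden plug 12 mm in diameter and 10 mm high (15.6 mm over its diagonal), 10 g, in the tray at the start. It falls through the scoop's slots.
- chip5_center (a point): Centre of waste chip 5: a short wooden plug 12 mm in diameter and 10 mm high (15.6 mm over its diagonal), 10 g, in the tray at the start. It falls through the scoop's slots.
- wax_tin: Bystander: round closed steel tin, 72 mm across, 45 mm high, loose on the bench beyond the tray. Origin: centre of the underside.
- gouge: Bystander: hand tool with a wooden handle, 240 mm long, lying loose along its own x beyond the tray. Origin: underside, about the middle.
- dust_brush: Bystander: bench brush, 200 mm long, lying loose along its own x beyond the tray. Origin: underside, about the middle.
Mind the look-alikes: they are no part of the job. What is meant by the scoop is not turquoise, and is the smaller of those in its own colour.

How it is judged (in metres and radians):
On the way:
1. at least one ball is carried inside the scoop, raised so that the scoop's underside at the back is more than 70 mm above the bench (height (world z) of scoop above 0.07 m and ((x of ball1_center in the frame of scoop between 0 and 0.105 m and y of ball1_center in the frame of scoop between -0.056 and 0.056 m and z of ball1_center in the frame of scoop between 0.01 and 0.06 m) or (x of ball2_center in the frame of scoop between 0 and 0.105 m and y of ball2_center in the frame of scoop between -0.056 and 0.056 m and z of ball2_center in the frame of scoop between 0.01 and 0.06 m) or (x of ball3_center in the frame of scoop between 0 and 0.105 m and y of ball3_center in the frame of scoop between -0.056 and 0.056 m and z of ball3_center in the frame of scoop between 0.01 and 0.06 m))), for 0.2 s.
At the end, for the whole second after the job is handed in: All three balls at rest in the bowl (centres within 85 mm of its axis, below its rim); all five chips inside the tray walls, under 40 mm above its underside; the scoop still and upright (within 0.1 rad), standing on the bench itself (underside under 6 mm above it) (horizontal distance between each of ball1_center, ball2_center, ball3_center and bowl below 0.085 m and z of each of ball1_center, ball2_center, ball3_center in the frame of bowl below 0.07 m and x of chip1_center in the frame of tray between -0.133 and 0.133 m and y of chip1_center in the frame of tray between -0.069 and 0.069 m and z of each of chip1_center, chip2_center, chip3_center, chip4_center, chip5_center in the frame of tray below 0.04 m and x of chip2_center in the frame of tray between -0.133 and 0.133 m and y of chip2_center in the frame of tray between -0.069 and 0.069 m and x of chip3_center in the frame of tray between -0.133 and 0.133 m and y of chip3_center in the frame of tray between -0.069 and 0.069 m and x of chip4_center in the frame of tray between -0.133 and 0.133 m and y of chip4_center in the frame of tray between -0.069 and 0.069 m and x of chip5_center in the frame of tray between -0.133 and 0.133 m and y of chip5_center in the frame of tray between -0.069 and 0.069 m and linear speed of each of ball1, ball2, ball3 below 0.05 m/s and height (world z) of scoop below 0.006 m and angle between scoop's own z axis and vertical below 0.1 rad and linear speed of scoop below 0.03 m/s); the robot touches nothing.
It fails at once if the gripper or arm presses on a ball (over 0.5 N) (contact force between any of the fingers, the arm and ball1 above 0.5 N or contact force between any of the fingers, the arm and ball2 above 0.5 N or contact force between any of the fingers, the arm and ball3 above 0.5 N).
It fails at once if the tin, gouge or brush is moved more than 30 mm (distance of any of wax_tin, gouge, dust_brush from where it was at the start of the episode above 0.03 m).
It also fails if it takes over 64 s, if anything falls off the work surface, if the arm or the gripper's body presses on something with over 40 N, if the wrist force passes 120 N, or if a joint passes its speed limit or range.

ROBOT

A 6-joint arm with a two-finger parallel gripper is mounted at the origin on the work surface. World frame = base frame: x ahead of the robot, y to its left, z up, the work surface at z = 0. Lengths are in mm, angles in rad, forces in N, time in s.
With the tool pointing down it reaches from about 250 to 775 mm from the base axis. Payload 4 kg.
Tool frame: the origin (TCP) lies between the finger pads; the fingertips stand 8 mm ahead of it and the grasp point (between the pads) lies 11 mm behind it; z points along the fingers, y is the line along which they close (so a half turn about z gives the same grasp; the last joint's range is limited). The gripper opens to 85 mm and grips with 20 to 120 N. Pads are 22 mm wide; open, the fingers measure 114 mm over their backs; the gripper's body (76 mm by 85 mm) begins 54 mm behind the grasp point. The pads swing forward as they close: fully open they stand 13 mm farther back than shut.
Start: joints at [1.003, 0.087, 1.371, -0, 1.684, -0.103], TCP at [246.545, 491.663, 239.341] pointing down, gripper open.
Joint ranges: [-3.1, 3.1], [-0.76, 2.03], [0.27, 2.55], [-1.08, 4.22], [0.17, 2.65], [-2.57, 2.57]. Speed limits (rad/s): [2.79, 2.79, 3.14, 3.14, 3.14, 3.14].

INTERFACE

Orientations are given as a unit quaternion [x, y, z, w].
In Python, from rig import monitor, camera, camera_model, close_job, masks_of, pinpoint gives the robot as it stands.
- The arm moves only by the shell command python3 -m creep 'ROWS'. ROWS is JSON, a list of rows, each a list of 3 entries, a list of its own where there are three numbers: the finger opening in cm, from 0 to 8.54, then the shift along the tool's x, y, z in cm, then the turn, a rotation vector about the tool's x, y, z in degrees. A call has 1 to 5 rows; each row is the pose to reach, as a shift and turn from the pose commanded when the call began, along the tool's axes at that moment; what a row does not reach only later rows make up. A row lasts 1/8 s, in which the tool goes at most 62.5 mm and 10.7 degrees, less where a joint would pass 70% of its speed; a pose out of reach is approached as far as the arm can. A call with a gripper value outside its range is refused whole. The fingers move at their own pace and stop on an object; the grip force is fixed at half the most. Time passes only in rows, so rows that repeat a pose let the fingers close. It gives the time, the measured TCP pose, the force, the opening and the grip force at its end, in the units of the state.
- monitor.get_obs(): the state, without advancing time (a new reading comes with each control period).
- camera(name): name is "side" or "top" or "wrist"; returns the picture (480x640x3 uint8, red, green, blue); there is no depth.
- camera_model(name): a dict with "K" (3x3 intrinsics, pixels), "distortion" ([k1, k2, p1, p2, k3] as OpenCV has them; the pictures are not rectified), "extrinsics" (4x4, takes a point from camera to world coordinates). Camera axes: x right, y up, looking along -z (the intrinsics and any distortion apply to the point x, -y, -z); pixel columns grow to the right and rows downward; lengths in mm; the calibration is good to about 2 mm. A picture is of the moment at which its call begins: read the wrist's pose just before it. camera_model takes no time and is no camera call; for the wrist camera it gives the pose at the moment of the call.
- close_job(): hands the job in; it is judged then, once.
Trained networks look in the newest picture that a camera, given by its name, has taken for a name from the list of things; names that differ only in an ending like _2 or _b are one class to them, and where a whole thing is asked for, a point or a joint stands for the part that bears it (a point fixed in the world has none). Each returns a list of dicts, best first, with "confidence" (0 to 1); they miss things now and then, are a little off and sometimes report something else, mostly with a low value. They report only what shows in the picture. A call takes as long as a camera call. They do not tell look-alikes from the thing itself.
- masks_of(camera, label): "region" (480x640 bool, what is visible of it) and "pixel" ([column, row] in pixels, amid what is visible of it).
- pinpoint(camera, label): "pixel" ([column, row] in pixels: a listed point, or the origin of a listed thing).
The state is a dict: "t": time; "joints": joint angles; "joint_vel": joint speeds; "joint_efforts": joint torques, N m; "position": TCP position; "tool_rot": TCP orientation; "ft_force": force on the tool from outside, world axes, zero at the start; "torque": the same for the moment, N m; "opening": opening from 0.0 (shut) to 1.0 (fully open); "finger_force": force on a finger pad.
Only numpy, scipy, OpenCV 4.12 (cv2) and the standard library are available. Lean on these libraries where they do the work, as an engineer would, in place of code of your own. Each camera call takes 0.05 s, during which the arm holds its last target. There are 200 camera calls.

## Working session

There is one attempt and no reset: what is moved stays moved. The work goes in short steps, Python scripts to look and compute and a shell command to move; the robot and the scene stay as the last step left them, time stands still between calls to the robot, and variables do not carry over. Pictures are saved under pics/ and viewed, at most 10 in all, crops included, and the job is handed in when it is done.

```bash
mkdir -p pics; ls
cat > h.py <<'E'
import numpy as np, cv2, json
from rig import monitor, camera, camera_model, close_job, masks_of, pinpoint
from scipy.spatial.transform import Rotation as R
def shot(n,f=None):
    im=camera(n)
    if f: cv2.imwrite('pics/'+f,im[:,:,::-1])
    return im
def ray(n,px):
    m=camera_model(n);K=np.array(m['K'],float);d=np.array(m['distortion'],float);E=np.array(m['extrinsics'],float)
    u=cv2.undistortPoints(np.array([[px]],float),K,d)[0,0]
    return E[:3,3],E[:3,:3]@np.array([u[0],-u[1],-1])
def onz(n,px,z):
    o,v=ray(n,px);return o+v*(z-o[2])/v[2]
def proj(n,P):
    m=camera_model(n);K=np.array(m['K'],float);d=np.array(m['distortion'],float);E=np.array(m['extrinsics'],float)
    p=(np.atleast_2d(P)-E[:3,3])@E[:3,:3]
    p=p*[1,-1,-1]
    return cv2.projectPoints(p,np.zeros(3),np.zeros(3),K,d)[0][:,0]
E
python3 - <<'E'
from h import *
s=monitor.get_obs();print(s)
for c in('top','side'):
    shot(c,c+'0.png')
    for l,z in(('scoop',0),('scoop_handle',110),('scoop_tips',2),('tray',0),('bowl',0),('ball1_center',29),('chip1_center',15),('wax_tin',0),('gouge',0),('dust_brush',0)):
        for r in pinpoint(c,l)[:6]:
            print(c,l,round(r['confidence'],2),np.round(r['pixel']),np.round(onz(c,r['pixel'],z)))
E
```

```text
pics
{'t': 0.0, 'joints': array([ 1.00292777e+00,  8.80148173e-02,  1.37227941e+00,  5.37125360e-06,
        1.68358741e+00, -1.03077469e-01]), 'joint_vel': array([ 0.00035921, -0.00048727,  0.00083024, -0.00171177, -0.00024386,
       -0.00033122]), 'joint_efforts': array([-7.70600909e-04, -3.51873887e+01, -3.13267422e+01, -1.78337882e-04,
        1.10252429e-02,  3.45119581e-06]), 'position': array([246.26284251, 491.25239405, 238.09364587]), 'tool_rot': array([ 2.30308884e-01,  9.73116904e-01, -1.07981253e-03, -3.79304767e-04]), 'ft_force': array([-0.19018145,  0.24264489,  0.87798262]), 'torque': array([ 0.04097008, -0.08328523,  0.04637739]), 'finger_force': 0.0, 'opening': 1.0001869028227053}
top scoop 0.9 [426. 251.] [ 493. -317.    0.]
top scoop 0.89 [393. 317.] [ 321. -225.    0.]
top scoop 0.65 [488. 291.] [ 386. -480.    0.]
top scoop_handle 0.9 [439. 244.] [ 509. -321.  110.]
top scoop_handle 0.87 [404. 324.] [ 317. -229.  110.]
top scoop_handle 0.8 [509. 292.] [ 389. -486.  110.]
top scoop_handle 0.43 [424. 247.] [ 500. -285.  110.]
top scoop_tips 0.88 [433. 320.] [ 313.
[... 806 characters left out ...]
p_handle 0.62 [280. 343.] [ 320. -230.  110.]
side scoop_handle 0.53 [331. 234.] [553. -34. 110.]
side scoop_handle 0.17 [447. 302.] [ 645. -321.  110.]
side scoop_tips 0.85 [459. 454.] [ 506. -546.    2.]
side scoop_tips 0.85 [312. 418.] [ 320. -343.    2.]
side scoop_tips 0.64 [357. 329.] [ 504. -215.    2.]
side tray 0.93 [323. 264.] [544. -14.   0.]
side tray 0.72 [356. 330.] [ 502. -214.    0.]
side ball1_center 0.73 [311. 237.] [551.  51.  29.]
side chip1_center 0.55 [334. 248.] [586.   3.  15.]
side wax_tin 0.6 [327. 180.] [714. 247.   0.]
side gouge 0.82 [397. 221.] [779.  10.  -0.]
side dust_brush 0.93 [448. 300.] [ 720. -258.    0.]
side dust_brush 0.68 [336. 249.] [594.  10.   0.]
```

View pics/top0.png

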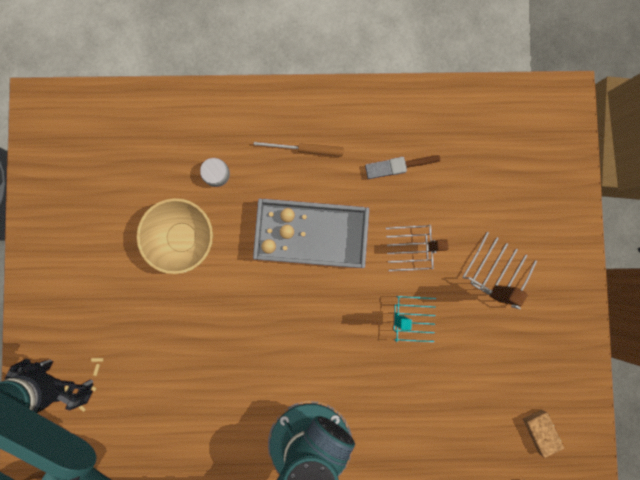

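View pics/side0.png

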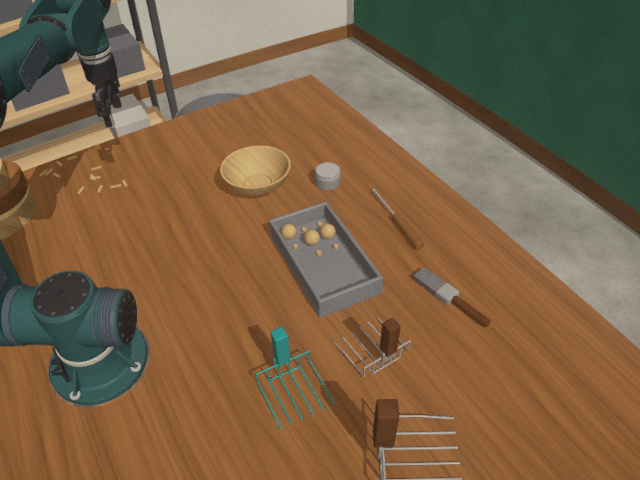

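The top view shows the brown-handled smaller scoop at pixel (438,246), pointing at the tray. The larger brown one is at (510,293) and the turquoise one at (403,322), so neither is the target. The balls are at the tray's left end, around (268–287, 215–246), with the bowl at (175,237) beyond them. I'll fit the poses.

```bash
cat > fit.py <<'E'
from h import *
from scipy.optimize import minimize, least_squares
for c in('top','side'): shot(c)
def tri(pxs):
    f=lambda P:np.concatenate([proj(c,P)[0]-p for c,p in pxs]); r=least_squares(f,[520,-100,30]); return np.round(r.x,1),np.round(np.abs(r.fun).max(),1)
ms={}
for c in('top','side'):
    r=masks_of(c,'tray'); 
    for q in r: print(c,q['confidence'],q['region'].sum(),q['pixel'])
    r=[q for q in r if np.linalg.norm(onz(c,q['pixel'],0)[:2]-[544,-10])<60]; ms[c]=r[0]['region']
box=np.array([[sx*142.5,sy*78,z] for sx in(1,-1) for sy in(1,-1) for z in(0,55)])
def cost(p):
    t=0
    for c,m in ms.items():
        P=R.from_euler('z',p[2]).apply(box)+[p[0],p[1],0]
        h=cv2.convexHull(proj(c,P).astype(np.float32)); im=np.zeros((480,640),np.uint8)
        cv2.fillConvexPoly(im,np.round(h*16).astype(np.int32),1,shift=4)
        t+=1-(m&(im>0)).sum()/(m|(im>0)).sum()
    return t
b=min((minimize(cost,[544,-10,a],method='Nelder-Mead',options=dict(initial_simplex=[[544,-10,a],[552,-10,a],[544,-2,a],[544,-10,a+.08]])) for a in(1.5,1.57,1.65)),key=lambda r:r.fun)
print('tray',b.x,b.fun)
for l,near in(('scoop',(505,-317,0)),('scoop_handle',(508,-319,110)),('scoop_tips',(500,-213,2)),('bowl',(547,328,0))):
    px=[]
    for c in('top','side'):
        q=proj(c,near)[0]
        for r in pinpoint(c,l):
            if np.linalg.norm(r['pixel']-q)<14: px.append((c,np.array(r['pixel'])));break
    print(l,len(px),[np.round(onz(c,p,near[2])) for c,p in px],tri(px) if len(px)==2 else '')
for l,z in(('ball1_center',29),('chip1_center',15)):
  for c in('top','side'):
    for r in masks_of(c,l): print(l,c,round(r['confidence'],2),np.round(onz(c,r['pixel'],z)))
E
python3 fit.py; python3 -c "
import cv2;a=cv2.imread('pics/top0.png')
cv2.imwrite('pics/c1.png',cv2.resize(a[190:280,240:460],None,fx=3.6,fy=3.6,interpolation=cv2.INTER_CUBIC))"
```

```text
top 0.65 6297 [314.6, 235.3]
side 0.9 7145 [329.8, 261.0]
side 0.65 2720 [255.3, 170.6]
tray [543.77737982 -11.00141593   1.46943613] 0.20460839406228393
scoop 2 [array([ 504., -315.,    0.]), array([ 504., -322.,    0.])] (array([ 506.3, -318.2,   -6.9]), np.float64(0.7))
scoop_handle 2 [array([ 509., -314.,  110.]), array([ 507., -321.,  110.])] (array([ 510.3, -316.5,  102.3]), np.float64(0.2))
scoop_tips 2 [array([ 503., -209.,    2.]), array([ 507., -216.,    2.])] (array([ 506.8, -211.9,   -4. ]), np.float64(1.4))
bowl 2 [array([544., 329.,   0.]), array([539., 339.,   0.])] (array([539.9, 329. ,   6.8]), np.float64(1.6))
ball1_center top 0.63 [546.  61.  29.]
ball1_center side 0.45 [558.  57.  29.]
chip1_center top 0.69 [597.  53.  15.]
```

View pics/c1.png

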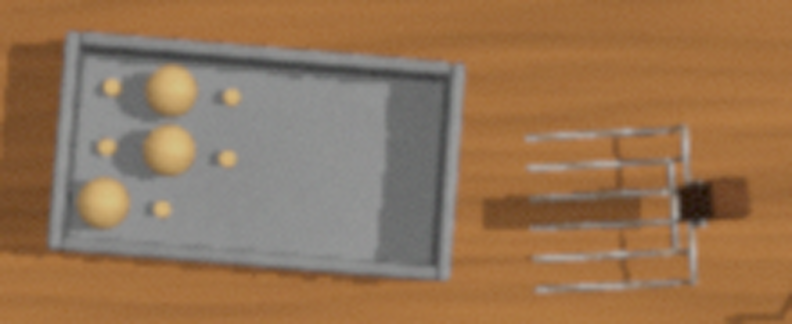

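The crop shows the tray rim corners at (70,35), (463,67), (448,277) and (50,248). The balls are at the left end, with chips between them, and the scoop's wires run from x 530 to 690. Next I'll compute the tray from the rim and work out the arm move.

```bash
cat >> h.py <<'E'
def delta(pos,rot=None):
    """shift cm / turn deg in tool axes from current measured pose to target TCP pos (mm), rot (Rotation)"""
    s=monitor.get_obs();A=R.from_quat(s['tool_rot']);d=A.inv().apply(np.array(pos)-s['position'])/10
    t=(A.inv()*rot).as_rotvec(degrees=True) if rot is not None else np.zeros(3)
    print('t',round(s['t'],2),'pos',np.round(s['position'],1),'shift cm',np.round(d,2),'turn',np.round(t,1),'joints',np.round(s['joints'],2))
def toolrot(yaw,pitch=0):
    """tool y along scoop x; scoop yaw deg, pitch deg nose-down(+) . scoop axes->tool: ty=sx, tz=-sz, tx=sy x... """
    S=R.from_euler('ZY',[yaw,pitch],degrees=True)
    M=S.as_matrix();y=M[:,0];z=-M[:,2];x=np.cross(y,z)
    return R.from_matrix(np.c_[x,y,z])
E
python3 - <<'E'
from h import *
g=lambda p:(240+p[0]/3.6,190+p[1]/3.6)
C=[onz('top',g(p),55) for p in((70,35),(463,67),(448,277),(50,248))];print(np.round(C),np.round(np.mean(C,0)))
for a,b in((0,1),(3,2),(1,2),(0,3)): v=C[a]-C[b];print(np.degrees(np.arctan2(v[1],v[0])),np.linalg.norm(v))
for p,q in(((528,139),(688,127)),((538,291),(693,285))):
    v=onz('top',g(p),2)-onz('top',g(q),2);print(onz('top',g(p),2),np.degrees(np.arctan2(v[1],v[0])),np.linalg.norm(v))
for p in((172,91),(169,150),(103,203)):print('ball',onz('top',g(p),29))
delta([540,230,300],toolrot(90));delta([540,230,300],toolrot(90,50))
E
```

```text
[[ 630.  118.   55.]
 [ 603. -160.   55.]
 [ 455. -146.   55.]
 [ 480.  134.   55.]] [542. -13.  55.]
84.46336704714093 279.4526397461259
84.89562454182695 280.39746986938417
-5.4739664007313555 149.07671249863668
-5.829869819690466 151.19399066043715
[ 555.71027284 -214.35538064    2.        ] 93.40017062281701 119.5258997383395
[ 443.26492729 -218.68403902    2.        ] 91.24603472874263 114.7819252127564
ball [592.42181022  47.75688094  29.        ]
ball [549.65233356  50.47544678  29.        ]
ball [512.13563317  98.44773915  29.        ]
t 1.9 pos [246.5 491.7 239.3] shift cm [-37.96 -10.24  -6.07] turn [  0.    0.  -26.6] joints [ 1.    0.09  1.37 -0.    1.68 -0.1 ]
t 1.9 pos [246.5 491.7 239.3] shift cm [-37.96 -10.24  -6.07] turn [ 49.1 -11.6 -24.9] joints [ 1.    0.09  1.37 -0.    1.68 -0.1 ]
```

```bash
R1='[8.5,[-31,-8,-5],[0,0,-20]]'; python3 -m creep '[[8.5,[-30,-8,-5],[0,0,-26.6]],[8.5,[-30,-8,-5],[0,0,-26.6]],[8.5,[-30,-8,-5],[0,0,-26.6]],[8.5,[-30,-8,-5],[0,0,-26.6]],[8.5,[-30,-8,-5],[0,0,-26.6]]]'; python3 -c "
from h import *
delta([540,260,300],toolrot(90));delta([540,260,300],toolrot(90,50))"
```

```text
t: 2.52
position: [470.4, 293.0, 287.7]
tool_rot: [0.0, 1.0, 0.0, 0.0]
ft_force: [0.7, 1.2, -0.1]
opening: 0.997
finger_force: 0.0
t 2.52 pos [470.4 293.  287.7] shift cm [-6.97 -3.29 -1.22] turn [ 0.  0. -0.] joints [ 0.45  0.09  1.27  0.    1.78 -1.12]
t 2.52 pos [470.4 293.  287.7] shift cm [-6.97 -3.29 -1.22] turn [50.  0. -0.] joints [ 0.45  0.09  1.27  0.    1.78 -1.12]
```

```bash
python3 -m creep '[[8.5,[-7,-3,-1],[10,0,0]],[8.5,[-7,-3,-1],[20,0,0]],[8.5,[-7,-3,-1],[30,0,0]],[8.5,[-7,-3,-1],[40,0,0]],[8.5,[-7,-3,-1],[50,0,0]]]'; python3 -c "
from h import *
delta([540,260,300],toolrot(90,0));delta([540,260,300],toolrot(90,50))"
```

```text
t: 3.15
position: [539.3, 264.9, 297.7]
tool_rot: [0.0, 0.905, -0.425, 0.001]
ft_force: [1.5, 0.2, -1.7]
opening: 0.994
finger_force: 0.0
t 3.15 pos [539.3 264.9 297.7] shift cm [-0.07 -0.49  0.23] turn [-50.2   0.1  -0. ] joints [ 0.68  0.54  0.91 -0.81  2.16 -1.2 ]
t 3.15 pos [539.3 264.9 297.7] shift cm [-0.07 -0.49  0.23] turn [-0.2  0.  -0.1] joints [ 0.68  0.54  0.91 -0.81  2.16 -1.2 ]
```

```bash
python3 -m creep '[[8.5,[0,0,0],[-10,0,0]],[8.5,[0,0,0],[-20,0,0]],[8.5,[0,0,0],[-30,0,0]],[8.5,[0,0,0],[-40,0,0]],[8.5,[0,0,0],[-50,0,0]]]'; python3 -c "
from h import *
delta([540,-40,300],toolrot(91.5,0));delta([507,-300,300],toolrot(91.5,0))"
```

```text
t: 3.78
position: [539.3, 264.7, 298.5]
tool_rot: [0.0, 1.0, 0.003, 0.001]
ft_force: [0.1, -0.2, 0.0]
opening: 0.995
finger_force: 0.0
t 3.77 pos [539.3 264.7 298.5] shift cm [ -0.08 -30.47  -0.34] turn [ 0.4  0.1 -1.5] joints [ 0.36  0.2   1.13  0.01  1.81 -1.21]
t 3.77 pos [539.3 264.7 298.5] shift cm [  3.21 -56.47  -0.52] turn [ 0.4  0.1 -1.5] joints [ 0.36  0.2   1.13  0.01  1.81 -1.21]
```

```bash
python3 -m creep '[[8.5,[0,-6,0],[0.4,0,-1.5]],[8.5,[0,-12,0],[0.4,0,-1.5]],[8.5,[0,-18,0],[0.4,0,-1.5]],[8.5,[1,-24,0],[0.4,0,-1.5]],[8.5,[2,-30,0],[0.4,0,-1.5]]]' && python3 -m creep '[[8.5,[0,-5.5,0],[0,0,0]],[8.5,[0,-11,0],[0,0,0]],[8.5,[1,-16,0],[0,0,0]],[8.5,[1,-20,0],[0,0,0]],[8.5,[1,-20,0],[0,0,0]]]'; python3 -c "
from h import *
delta([507,-316,240],toolrot(91.5,0))
shot('wrist','w1.png')
for l,z in(('scoop',0),('scoop_handle',110),('scoop_tips',2)):
    for r in pinpoint('wrist',l)[:3]: print(l,r['confidence'],np.round(r['pixel']),np.round(onz('wrist',r['pixel'],z)))
"
```

```text
t: 4.4
position: [518.5, -37.5, 297.3]
tool_rot: [-0.013, 1.0, -0.004, 0.0]
ft_force: [-0.4, -0.3, 0.4]
opening: 0.997
finger_force: 0.0
t: 5.03
position: [513.6, -238.5, 297.8]
tool_rot: [-0.011, 1.0, -0.003, -0.001]
ft_force: [0.1, 0.4, -0.5]
opening: 0.994
finger_force: 0.0
t 5.03 pos [ 513.6 -238.5  297.8] shift cm [ 0.81 -7.7   5.84] turn [-0.4 -0.1 -0.3] joints [-0.53  0.12  1.22 -0.01  1.8  -2.12]
scoop 0.73 [80. 42.] [ 386. -467.    0.]
scoop 0.72 [241. 168.] [ 503. -317.    0.]
scoop 0.61 [627. 267.] [602. 108.   0.]
scoop_handle 0.69 [218. 190.] [ 505. -314.  110.]
scoop_handle 0.68 [298. 361.] [ 657. -251.  110.]
scoop_handle 0.67 [560. 217.] [519. -44. 110.]
scoop_tips 0.77 [348. 167.] [ 499. -206.    2.]
scoop_tips 0.63 [ 23. 164.] [ 506. -542.    2.]
```

View pics/w1.png

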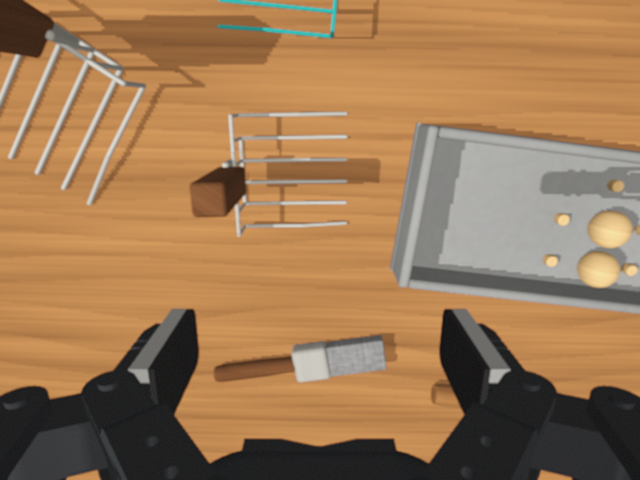

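The wrist view shows the scoop's wires running from (234,116) and (240,227) to tips at (347,113) and (347,223). The handle top is at (207,197), and the tray is at the right with its near end rim from (417,124) to (403,287).

```bash
python3 -c "
from h import *
f=lambda p,z:onz('wrist',p,z)
t1,t2=f((347,113),2),f((347,223),2);print(t1,t2,(t1+t2)/2,np.linalg.norm(t1-t2),np.degrees(np.arctan2(*(t2-t1)[[1,0]]))+90)
for i in(1,2):pass
for a,b in(((255,115),(347,113)),((255,226.5),(347,223)),((245,137),(347,136)),((248,205),(347,202))):
  v=f(b,2)-f(a,2);print(np.degrees(np.arctan2(v[1],v[0])))
print('handle top',f((207,197),140),'corners',f((192,197),140),f((226,213),140))
c1,c2=f((417,124),55),f((396,285),55);v=c2-c1;print('tray -x rim',c1,c2,np.linalg.norm(v),np.degrees(np.arctan2(v[1],v[0]))+90)
"
```

```text
[ 446.70790841 -209.81072139    2.        ] [ 559.26108589 -204.61936063    2.        ] [ 502.98449715 -207.21504101    2.        ] 112.67283606419745 92.64081753594382
92.69600795070718
93.88283852972278
92.06388927974086
93.3688409078835
handle top [ 504.26998615 -314.80922913  140.        ] corners [ 504.55937137 -325.53461797  140.        ] [ 515.65412567 -301.70373409  140.        ]
tray -x rim [ 453.27571851 -151.58543072   55.        ] [ 605.98281441 -157.54572758   55.        ] 152.82336953167876 87.7648281768872
```

```bash
python3 -c "
from h import *
delta([507.5,-316,99],toolrot(92.8,0))"; python3 -m creep '[[8.5,[0.7,-4,0],[-0.4,0,1]],[8.5,[0.6,-7.7,0],[-0.4,0,1]],[8.5,[0.6,-7.75,4],[-0.4,0,1]],[8.5,[0.6,-7.75,8],[-0.4,0,1]],[8.5,[0.6,-7.75,8],[-0.4,0,1]]]';python3 -c "
from h import *
delta([507.5,-316,99],toolrot(92.8,0))"
```

```text
t 5.22 pos [ 514.3 -234.8  298.8] shift cm [ 0.9  -7.97 20.03] turn [-0.4  0.  -1.3] joints [-0.53  0.12  1.22 -0.01  1.8  -2.12]
t: 5.85
position: [508.8, -311.5, 214.9]
tool_rot: [-0.005, 1.0, 0.003, -0.003]
ft_force: [-0.3, 0.3, 0.4]
opening: 0.995
finger_force: 0.0
t 5.85 pos [ 508.8 -311.5  214.9] shift cm [ 0.05 -0.52 11.59] turn [ 0.3 -0.4 -2.2] joints [-0.64  0.2   1.29  0.    1.66 -2.23]
```

```bash
python3 -m creep '[[8.5,[0.1,-0.5,3],[0.3,-0.4,-2.2]],[8.5,[0.1,-0.5,7],[0.3,-0.4,-2.2]],[8.5,[0.1,-0.5,11],[0.3,-0.4,-2.2]],[8.5,[0.1,-0.5,11.6],[0.3,-0.4,-2.2]],[8.5,[0.1,-0.5,11.6],[0.3,-0.4,-2.2]]]';python3 -c "
from h import *
delta([507.5,-316,99],toolrot(92.8,0))
shot('wrist','w2.png')"
```

```text
t: 6.48
position: [510.3, -319.3, 105.5]
tool_rot: [-0.024, 1.0, -0.004, 0.005]
ft_force: [-0.3, -0.7, -0.3]
opening: 0.996
finger_force: 0.0
t 6.47 pos [ 510.3 -319.3  105.5] shift cm [0.27 0.35 0.64] turn [-0.4  0.5 -0.1] joints [-0.65  0.25  1.45  0.    1.43 -2.27]
```

View pics/w2.png

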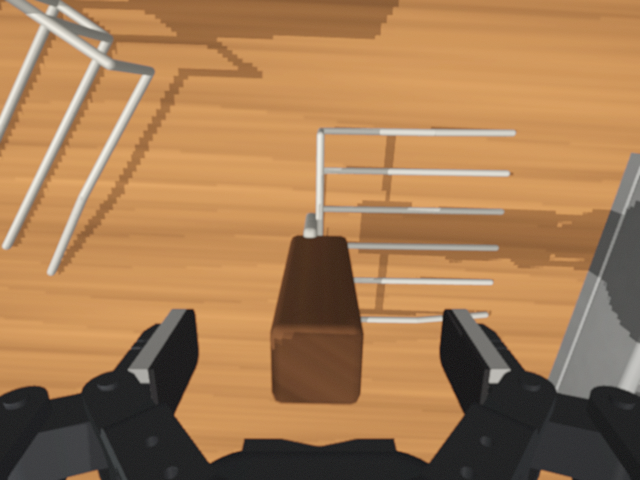

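The handle, with its top at (317,365), stands centred between the fingers. I'll close on it.

```bash
python3 -m creep '[[8.5,[0.2,0.2,0.6],[-0.4,0.4,0]],[0,[0.2,0.2,0.6],[-0.4,0.4,0]],[0,[0.2,0.2,0.6],[-0.4,0.4,0]],[0,[0.2,0.2,0.6],[-0.4,0.4,0]],[0,[0.2,0.2,0.6],[-0.4,0.4,0]]]'; python3 -m creep '[[0,[0,0,0],[0,0,0]],[0,[0,0,0],[0,0,0]],[0,[0,0,0],[0,0,0]],[0,[0,0,-0.5],[0,0,0]],[0,[0,0,-1],[0,0,0]]]';python3 -c "
from h import *
delta([507.5,-316,99],toolrot(92.8,0));print(monitor.get_obs()['torque'])"
```

```text
t: 7.15
position: [507.4, -317.7, 97.6]
tool_rot: [-0.023, 1.0, 0.0, 0.0]
ft_force: [0.9, -1.7, 1.1]
opening: 0.296
finger_force: 59.3
t: 7.78
position: [506.3, -316.3, 106.0]
tool_rot: [-0.023, 1.0, 0.002, -0.001]
ft_force: [0.0, -0.8, -3.1]
opening: 0.298
finger_force: 59.0
t 7.78 pos [ 506.3 -316.3  106. ] shift cm [-0.12  0.02  0.7 ] turn [ 0.2 -0.1 -0.1] joints [-0.65  0.25  1.45  0.    1.45 -2.27]
[-0.05330107  0.01107158  0.02427018]
```

```bash
python3 -m creep '[[0,[0,0,-5],[0,0,0]],[0,[0,0,-10],[0,0,0]],[0,[-1,5,-12],[0,0,3]],[0,[-2,10,-12],[0,0,6]],[0,[-3,14,-12],[0,0,8]]]';python3 -c "
from h import *
delta([531.2,-127.5,150],toolrot(84.6,0))"
```

```text
t: 8.4
position: [530.3, -174.1, 227.6]
tool_rot: [0.047, 0.999, 0.001, -0.0]
ft_force: [0.5, -0.7, -3.2]
opening: 0.298
finger_force: 60.5
t 8.4 pos [ 530.3 -174.1  227.6] shift cm [0.35 4.63 7.77] turn [ 0.1 -0.   0. ] joints [-0.42  0.11  1.37  0.    1.66 -1.9 ]
```

```bash
python3 -m creep '[[0,[0.35,4.6,0],[0,0,0]],[0,[0.35,4.6,3],[0,0,0]],[0,[0.35,4.6,5.5],[0,0,0]],[0,[0.35,4.6,5.5],[0,0,0]],[0,[0.35,4.6,5.5],[0,0,0]]]';python3 -c "
from h import *
delta([531.2,-127.5,98],toolrot(84.6,0))
shot('wrist','w3.png')"
```

```text
t: 9.02
position: [531.6, -130.1, 173.3]
tool_rot: [0.047, 0.999, 0.001, 0.0]
ft_force: [-0.2, 0.0, -2.4]
opening: 0.296
finger_force: 60.6
t 9.03 pos [ 531.6 -130.1  173.3] shift cm [0.07 0.24 7.53] turn [0.1 0.  0.1] joints [-0.34  0.1   1.48  0.    1.55 -1.82]
```

View pics/w3.png

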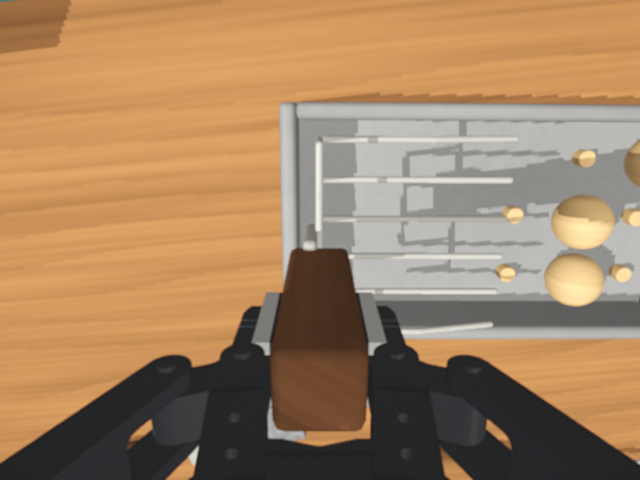

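```bash
python3 -c "
from h import *
A=R.from_quat(monitor.get_obs()['tool_rot']);o=monitor.get_obs()['position']
def loc(p,z): return np.round(A.inv().apply(onz('wrist',p,z)-o)[:2],1)
print('tips',loc((516,139),77.5),loc((491,325),77.5),'back',loc((322,141),77.5))
print('outer rim top',loc((300,103),55),loc((630,106),55),'bottom outer',loc((500,337),55),loc((639,340),55), 'inner top',loc((310,119),55),loc((630,122),55),'bot inner',loc((500,326),55),loc((630,329),55))
print('end outer',loc((282,150),55),'inner',loc((299,150),55))
for p in((506,272),(513,214),(585,158)):print('chip',loc(p,15))
for p in((574,280),(583,222)):print('ball',loc(p,29))
"
```

```text
tips [ 57.6 107. ] [-54.8 107.3] back [56.4  2.7]
outer rim top [76.  -9.8] [ 74.9 181.7] bottom outer [-76.9 125.1] [-79.9 222.6] inner top [67.1 -4.1] [ 65.9 183.6] bot inner [-68.4 124. ] [-71.3 214.3]
end outer [ 49.4 -20.8] inner [ 49.3 -10.8]
chip [-45.4 142. ]
chip [ -0.2 141.1]
chip [ 40.  186.1]
ball [-46.  185.8]
ball [ -2.3 184.1]
```

```bash
python3 -m creep '[[0,[-0.15,0.2,2],[0,0,0.6]],[0,[-0.15,0.3,4],[0,0,0.6]],[0,[-0.15,0.3,6],[0,0,0.6]],[0,[-0.15,0.3,6.4],[0,0,0.6]],[0,[-0.15,0.3,6.4],[0,0,0.6]]]';python3 -c "
from h import *
delta([531.2,-127.5,107.6],toolrot(84,0.5));print(monitor.get_obs()['torque'])"
```

```text
t: 9.7
position: [533.7, -127.3, 109.6]
tool_rot: [0.052, 0.999, 0.001, 0.001]
ft_force: [-0.5, -0.9, -2.3]
opening: 0.299
finger_force: 60.7
t 9.7 pos [ 533.7 -127.3  109.6] shift cm [ 0.24 -0.04  0.2 ] turn [0.6 0.1 0.1] joints [-0.34  0.15  1.57  0.    1.43 -1.81]
[-0.01462891  0.01910825  0.01148105]
```

```bash
python3 -m creep '[[0,[0,0,0.15],[0.5,0,0]],[0,[0,1,0.15],[0.5,0,0]],[0,[0,2.5,0.15],[0.5,0,0]],[0,[0,4,0.15],[0.5,0,0]],[0,[0,5.5,0.15],[0.5,0,0]]]';python3 -c "
from h import *
print(monitor.get_obs()['torque'])"; python3 -m creep '[[0,[0,1.5,0],[0,0,0]],[0,[0,3,0],[0,0,0]],[0,[0,4.5,0],[0,0,0]],[0,[0,5.5,0],[0,0,0]],[0,[0,5.5,0],[0,0,0]]]';python3 -c "
from h import *
print(monitor.get_obs()['torque'])
shot('wrist','w4.png')"
```

```text
t: 10.32
position: [539.6, -71.6, 108.3]
tool_rot: [0.052, 0.999, -0.004, 0.001]
ft_force: [0.3, -3.8, 4.7]
opening: 0.306
finger_force: 61.7
[-0.42527385  0.10413099  0.08299355]
t: 10.95
position: [545.5, -16.0, 107.9]
tool_rot: [0.051, 0.999, -0.003, 0.001]
ft_force: [0.9, -2.2, 5.6]
opening: 0.297
finger_force: 61.8
[ 0.24743281 -0.13178785 -0.03202216]
```

View pics/w4.png

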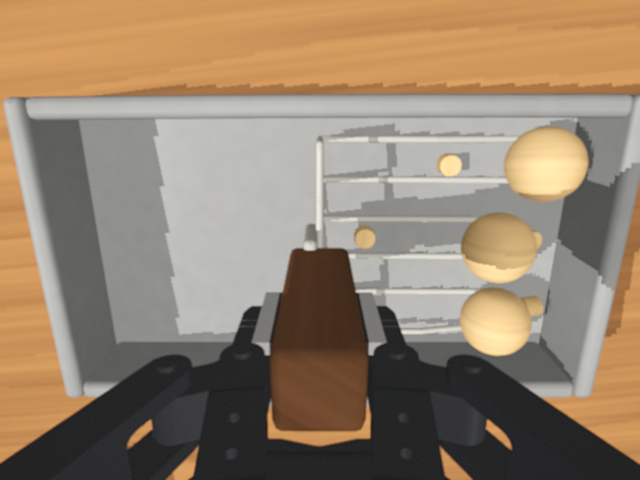

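The balls, at (546,162), (500,247) and (495,321), are already over the wires. Two chips lie in the slots and two sit behind balls near the end wall. I'll push on towards the wall.

```bash
python3 -m creep '[[0,[0,1,0],[0,0,0]],[0,[0,1.8,0],[0,0,0]],[0,[0,2.3,0],[0,0,0]],[0,[0,2.6,0],[0,0,0]],[0,[0,2.6,0],[0,0,0]]]';python3 -c "
from h import *
delta([542+25*.1,-13+25*.995,107.6],toolrot(84,0))
shot('wrist','w5.png')"
```

```text
t: 11.62
position: [548.2, 8.0, 108.2]
tool_rot: [0.052, 0.999, -0.004, 0.001]
ft_force: [0.1, -4.8, 7.7]
opening: 0.301
finger_force: 62.0
t 11.62 pos [548.2   8.  108.2] shift cm [0.4  0.35 0.06] turn [-0.5  0.2  0.1] joints [-0.08  0.14  1.57 -0.01  1.42 -1.55]
```

View pics/w5.png

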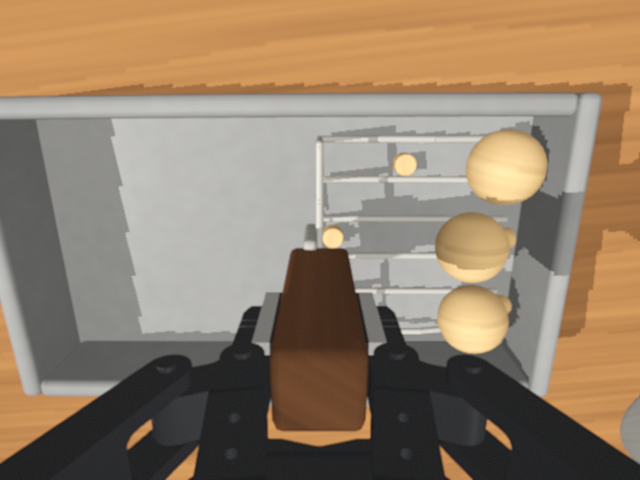

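All three balls are well inside the tips, at (507,166), (473,247) and (473,320). I'll tilt back and lift.

```bash
python3 -m creep '[[0,[0,-0.9,0],[-4,0,0]],[0,[0,-1.8,0],[-8,0,0]],[0,[0,-2.7,-0.2],[-13,0,0]],[0,[0,-2.8,-0.8],[-13,0,0]],[0,[0,-2.8,-1.6],[-13,0,0]]]';python3 -c "
from h import *
shot('wrist','w6.png');delta([540,-20,200],toolrot(84,-13))"
```

```text
t: 12.3
position: [543.5, -18.4, 121.9]
tool_rot: [0.051, 0.993, 0.11, 0.004]
ft_force: [-0.5, 0.2, -3.3]
opening: 0.297
finger_force: 60.9
t 12.35 pos [544.6 -18.3 123.9] shift cm [ 0.44  1.45 -7.48] turn [-0.4  0.   0.1] joints [-0.26  0.13  1.57  0.22  1.48 -1.76]
```

View pics/w6.png

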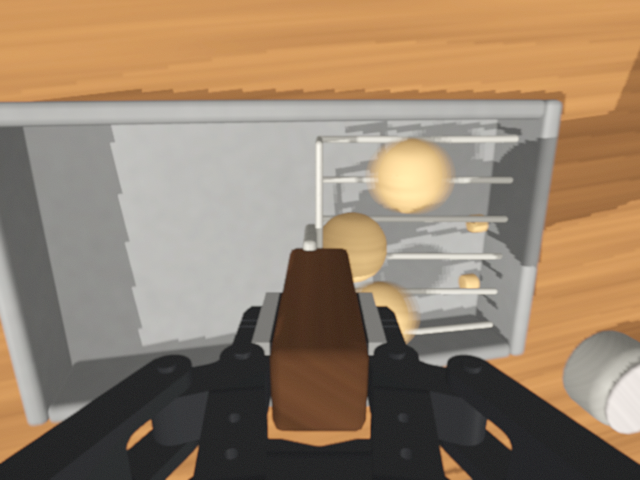

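```bash
python3 -m creep '[[0,[0,0.2,-1],[0,0,0]],[0,[0,0.45,-2],[0,0,0]],[0,[0,0.7,-3],[0,0,0]],[0,[0,0.9,-3.9],[0,0,0]],[0,[0,0.9,-3.9],[0,0,0]]]';python3 -c "
from h import *
shot('wrist','w7.png');delta([540,-20,200],toolrot(84,-13))
a=shot('side');cv2.imwrite('pics/s1.png',cv2.resize(a[180:330,220:420,::-1],None,fx=4,fy=4,interpolation=cv2.INTER_CUBIC))
a=cv2.imread('pics/w7.png');b=cv2.imread('pics/s1.png')
cv2.imwrite('pics/m7.png',np.hstack([cv2.resize(a[90:430,230:580],(390,379)),cv2.resize(b,(405,379))[:, :]]))"
```

```text
t: 12.98
position: [545.0, -19.3, 164.0]
tool_rot: [0.051, 0.993, 0.109, 0.007]
ft_force: [0.6, -0.2, -3.1]
opening: 0.294
finger_force: 60.9
t 13.03 pos [544.5 -19.3 163.2] shift cm [ 0.44  0.69 -3.62] turn [-0.4  0.   0.1] joints [-0.27  0.11  1.52  0.22  1.55 -1.74]
```

View pics/m7.png

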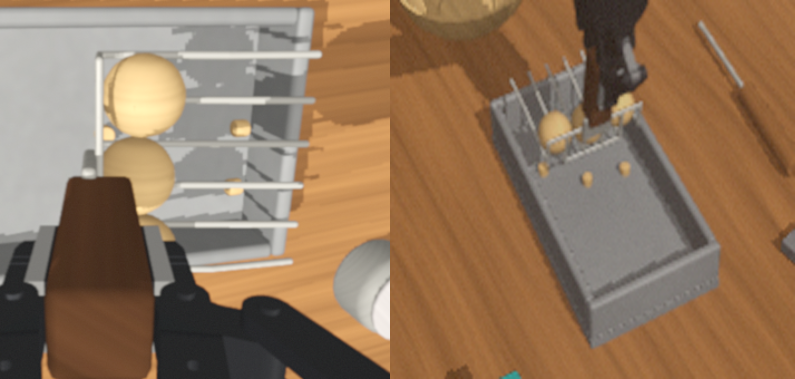

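All three balls rest against the fence. Two chips show on the tray floor at the far end and three behind. A short shake, then lift.

```bash
python3 -m creep '[[0,[0.4,0,0],[0,0,0]],[0,[-0.4,0,0],[0,0,0]],[0,[0,0.2,-0.9],[0,0,0]],[0,[0,0.1,-0.5],[0,0,0]],[0,[0,0.4,-2],[0,0,0]]]'; python3 -m creep '[[0,[0,0.4,-1.5],[0,0,0]],[0,[0,0.8,-3.2],[0,0,0]],[0,[0,1.1,-4.5],[0,0,0]],[0,[0,1.1,-4.5],[0,0,0]],[0,[0,1.1,-4.5],[0,0,0]]]';python3 -c "
from h import *
a=shot('top')
cv2.imwrite('pics/t2.png',np.vstack([cv2.resize(a[180:290,230:450,::-1],None,fx=3,fy=3,interpolation=cv2.INTER_CUBIC)]))
print(monitor.get_obs()['ft_force'])
b=shot('side');cv2.imwrite('pics/t2.png',np.hstack([cv2.resize(a[190:290,240:380,::-1],(400,286),interpolation=cv2.INTER_CUBIC),cv2.resize(b[180:320,230:410,::-1],(368,286),interpolation=cv2.INTER_CUBIC)]))
delta([545,235,225],toolrot(90,-13));"
```

```text
t: 13.7
position: [543.0, -19.4, 181.6]
tool_rot: [0.052, 0.993, 0.11, 0.003]
ft_force: [-0.9, -0.1, -4.0]
opening: 0.296
finger_force: 60.9
t: 14.32
position: [544.1, -18.7, 228.9]
tool_rot: [0.051, 0.993, 0.11, 0.005]
ft_force: [0.5, 0.0, -3.3]
opening: 0.296
finger_force: 60.8
[ 0.20116467 -0.1906611  -4.08573937]
t 14.43 pos [543.9 -18.6 228.3] shift cm [ 2.51 24.56  5.84] turn [-0.4  1.2 -5.8] joints [-0.27  0.08  1.42  0.22  1.68 -1.71]
```

View pics/t2.png

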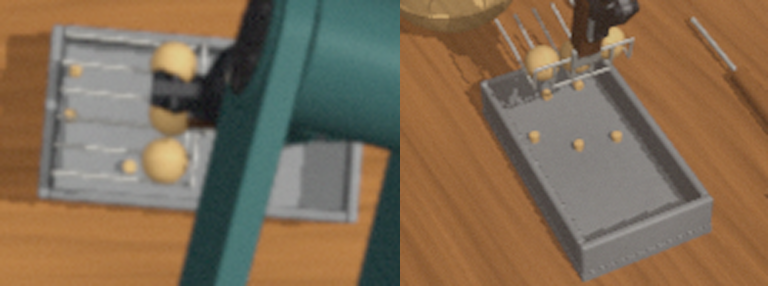

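Five chips show in the tray in the side crop, at (535,137), (578,145), (616,135), (547,95) and (580,85), and all three balls are in the scoop. I'll carry it to the bowl.

```bash
python3 -m creep '[[0,[0.1,1,0.2],[0,0,0]],[0,[0.3,3,0.7],[0,0,-1]],[0,[0.5,5.4,1.3],[-0.2,0.5,-2]],[0,[0.8,7.9,1.8],[-0.4,1,-4]],[0,[1.05,10.3,2.4],[-0.4,1.2,-5.8]]]';python3 -c "
from h import *
delta([542,193,215],toolrot(90,-13));"
```

```text
t: 15.05
position: [544.5, 90.0, 228.4]
tool_rot: [-0.001, 0.994, 0.114, 0.001]
ft_force: [-0.8, 0.3, -3.9]
opening: 0.298
finger_force: 60.9
t 15.05 pos [544.5  90.  228.4] shift cm [0.22 9.74 3.63] turn [0.  0.1 0.2] joints [-0.07  0.08  1.42  0.23  1.66 -1.63]
```

```bash
python3 -m creep '[[0,[0.1,2.4,0.7],[0,0,0]],[0,[0.1,4.8,1.5],[0,0,0]],[0,[0.2,7,2.4],[0,0,0]],[0,[0.2,8.8,3.2],[0,0,0]],[0,[0.2,9.8,3.6],[0,0,0]]]';python3 -m creep '[[0,[0,0,0],[0,0,0]],[0,[0,0,0],[0,0,0]],[0,[0,0,0],[0,0,0]]]';python3 -c "
from h import *
delta([542,215,215],toolrot(90,0));
delta([542,249,210],toolrot(90,20));
a=shot('wrist','w8.png')
for c in('wrist',):
  for r in pinpoint(c,'bowl'): print(r['confidence'],onz(c,r['pixel'],0))
"
```

```text
t: 15.68
position: [542.3, 192.9, 214.9]
tool_rot: [-0.001, 0.994, 0.113, 0.0]
ft_force: [0.4, 0.4, -3.3]
opening: 0.292
finger_force: 60.7
t: 16.05
position: [543.2, 190.4, 215.5]
tool_rot: [0.001, 0.994, 0.113, 0.001]
ft_force: [-0.2, 0.2, -2.9]
opening: 0.291
finger_force: 60.7
t 16.05 pos [543.2 190.4 215.5] shift cm [0.12 2.38 0.6 ] turn [13.   0.1 -0.1] joints [ 0.11  0.11  1.41  0.22  1.59 -1.45]
t 16.05 pos [543.2 190.4 215.5] shift cm [0.13 5.58 1.86] turn [33.   0.1 -0.1] joints [ 0.11  0.11  1.41  0.22  1.59 -1.45]
0.81 [539.94547964 330.95045187   0.        ]
```

View pics/w8.png

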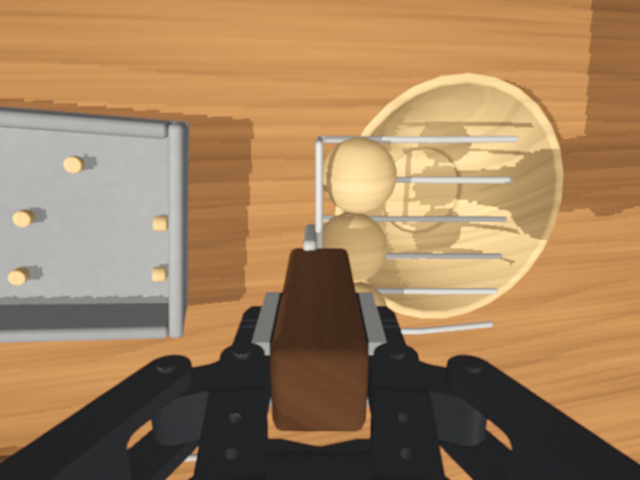

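All five chips are in the tray, at (73,164), (22,218), (18,276), (160,222) and (158,274). The scoop's tips are over the bowl. Pouring gently.

```bash
python3 -m creep '[[0,[0.1,1.5,0.3],[8,0,0]],[0,[0.1,2.4,0.6],[13,0,0]],[0,[0.1,3.2,0.85],[18,0,0]],[0,[0.1,4.2,1.2],[24,0,0]],[0,[0.1,5,1.5],[28,0,0]]]';python3 -m creep '[[0,[0,0,0],[0,0,0]],[0,[0,0,0],[0,0,0]],[0,[0,0,0],[0,0,0]]]';python3 -c "
from h import *
delta([542,215+97.6*np.sin(.49),122+97.6*np.cos(.49)],toolrot(90,28));
"
```

```text
t: 16.77
position: [541.9, 244.3, 212.0]
tool_rot: [-0.0, 0.991, -0.131, 0.001]
ft_force: [-0.8, -0.2, -3.8]
opening: 0.297
finger_force: 61.3
t: 17.15
position: [542.3, 242.3, 212.7]
tool_rot: [0.001, 0.992, -0.13, 0.001]
ft_force: [-0.4, 0.5, -2.8]
opening: 0.295
finger_force: 61.4
t 17.15 pos [542.3 242.3 212.7] shift cm [ 0.03  1.92 -0.03] turn [13.1  0.1 -0.2] joints [ 0.45  0.28  1.22 -0.24  1.75 -1.15]
```

```bash
python3 -m creep '[[0,[0,0.7,0],[5,0,0]],[0,[0,1.3,0],[9,0,0]],[0,[0,1.9,0],[13,0,0]],[0,[0,1.9,0],[13,0,0]],[0,[0,1.9,0],[13,0,0]]]';python3 -c "
from h import *
a=shot('wrist','w9.png');b=shot('side')
cv2.imwrite('pics/m9.png',np.hstack([cv2.resize(a[:,:,::-1],(400,300)),cv2.resize(b[90:240,190:390,::-1],(400,300))]))
delta([542,215+97.6*np.sin(.7),122+97.6*np.cos(.7)],toolrot(90,40));
"
```

```text
t: 17.77
position: [542.2, 260.9, 207.6]
tool_rot: [0.001, 0.97, -0.241, 0.001]
ft_force: [-0.4, -0.0, -2.9]
opening: 0.296
finger_force: 61.4
t 17.88 pos [542.3 260.7 208. ] shift cm [0.04 2.05 0.2 ] turn [12.1  0.1 -0.2] joints [ 0.56  0.39  1.13 -0.43  1.86 -1.08]
```

View pics/m9.png

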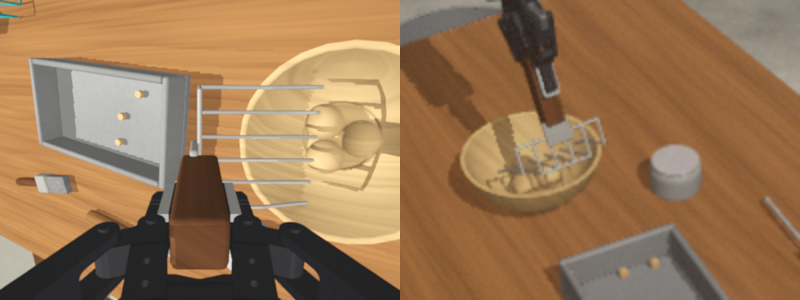

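The balls lie together in the bowl at (325,115), (322,152) and (358,140) and the scoop is empty. I have now viewed 13 pictures against a limit of 10. I'll view no more and check with the networks' numbers only. Raising and levelling next.

```bash
python3 -m creep '[[0,[0,-1.5,-3],[0,0,0]],[0,[0,-2.8,-5.3],[-5,0,0]],[0,[0,-2.8,-5.3],[-13,0,0]],[0,[0,-2.8,-5.3],[-21,0,0]],[0,[0,-2.8,-5.3],[-28,0,0]]]';python3 -c "
from h import *
delta([530,-40,250],toolrot(90,0));
delta([507,-317,250],toolrot(92.5,0));
"
```

```text
t: 18.5
position: [542.0, 260.6, 268.8]
tool_rot: [0.001, 1.0, 0.002, 0.002]
ft_force: [-0.5, -0.2, -4.0]
opening: 0.294
finger_force: 61.5
t 18.5 pos [542.  260.6 268.8] shift cm [  1.16 -30.07   1.76] turn [ 0.2  0.3 -0.1] joints [ 0.35  0.2   1.19  0.    1.75 -1.22]
t 18.5 pos [542.  260.6 268.8] shift cm [  3.41 -57.78   1.64] turn [ 0.2  0.3 -2.6] joints [ 0.35  0.2   1.19  0.    1.75 -1.22]
```

```bash
python3 -m creep '[[0,[0.2,-6,0],[0,0,0]],[0,[0.6,-12,0],[0,0,0]],[0,[1,-18,0],[0,0,0]],[0,[1.4,-24,0],[0,0,-1]],[0,[1.7,-30,0],[0,0,-2]]]';python3 -m creep '[[0,[0.3,-6,0],[0,0,0]],[0,[0.6,-12,0],[0,0,0]],[0,[1,-18,0],[0,0,0]],[0,[1.5,-23,0],[0,0,0]],[0,[1.7,-26,0],[0,0,0]]]';python3 -c "
from h import *
delta([507,-317,97.6],toolrot(92.5,0));
for c,l,z,near in(('top','ball1_center',35,(540,330)),('side','ball1_center',35,(540,330)),('side','chip1_center',15,(542,-13)),('top','chip1_center',15,(542,-13))):
  shot(c)
  print(c,l,[(round(r['confidence'],2),np.round(onz(c,r['pixel'],z)[:2])) for r in pinpoint(c,l)+masks_of(c,l)])
"
```

```text
t: 19.12
position: [523.8, -41.0, 268.0]
tool_rot: [-0.017, 1.0, -0.001, 0.002]
ft_force: [1.1, 0.0, -1.7]
opening: 0.297
finger_force: 61.7
t: 19.75
position: [515.1, -302.0, 267.6]
tool_rot: [-0.015, 1.0, -0.001, 0.001]
ft_force: [0.4, 1.7, -2.4]
opening: 0.297
finger_force: 61.6
t 19.75 pos [ 515.1 -302.   267.6] shift cm [ 0.88 -1.44 17.  ] turn [-0.1  0.1 -0.7] joints [-0.63  0.19  1.2  -0.    1.75 -2.23]
top ball1_center [(0.75, array([541., 355.])), (0.75, array([538., 354.]))]
side ball1_center [(0.43, array([544., 355.]))]
side chip1_center [(0.6, array([584.,   1.])), (0.44, array([546., 377.])), (0.32, array([530., 305.]))]
top chip1_center [(0.31, array([ 727., -252.])), (0.68, array([721., 242.])), (0.45, array([ 513., -348.]))]
```

```bash
python3 -m creep '[[0,[0.8,-1.4,2],[0,0,-0.7]],[0,[0.8,-1.4,6],[0,0,-0.7]],[0,[0.8,-1.4,10],[0,0,-0.7]],[0,[0.8,-1.4,14],[0,0,-0.7]],[0,[0.8,-1.4,15.5],[0,0,-0.7]]]';python3 -m creep '[[0,[0,0,0],[0,0,0]],[0,[0,0,0],[0,0,0]]]';python3 -c "
from h import *
delta([507,-317,97.6],toolrot(92.5,0))"
```

```text
t: 20.98
position: [508.1, -311.5, 108.7]
tool_rot: [-0.024, 1.0, 0.002, -0.002]
ft_force: [-0.5, 0.5, -3.1]
opening: 0.297
finger_force: 61.5
t: 21.22
position: [510.8, -313.7, 114.5]
tool_rot: [-0.024, 1.0, -0.001, 0.003]
ft_force: [0.1, -1.1, -2.4]
opening: 0.297
finger_force: 61.6
t 21.23 pos [ 510.8 -313.7  114.5] shift cm [ 0.4  -0.3   1.69] turn [-0.2  0.3  0.2] joints [-0.65  0.25  1.44  0.    1.45 -2.26]
```

```bash
python3 -m creep '[[0,[0,0,0.7],[0,0,0]],[0,[0,0,1.2],[0,0,0]],[0,[0,0,1.5],[0,0,0]],[0,[0,0,1.6],[0,0,0]],[0,[0,0,1.6],[0,0,0]]]';python3 -m creep '[[0,[0,0,0],[0,0,0]],[0,[0,0,0],[0,0,0]]]'
```

```text
t: 21.85
position: [509.6, -313.0, 97.5]
tool_rot: [-0.024, 1.0, -0.0, 0.001]
ft_force: [-2.3, 1.6, 5.0]
opening: 0.297
finger_force: 62.7
t: 22.1
position: [509.6, -313.0, 97.6]
tool_rot: [-0.024, 1.0, -0.0, 0.001]
ft_force: [-2.2, 0.7, 5.9]
opening: 0.301
finger_force: 62.7
```

In contact with the bench and level. Release and rise.

```bash
python3 -m creep '[[4,[0,0,0],[0,0,0]],[8.5,[0,0,0],[0,0,0]],[8.5,[0,0,0],[0,0,0]],[8.5,[0,0,0],[0,0,0]],[8.5,[0,0,0],[0,0,0]]]';python3 -m creep '[[8.5,[0,0,-2],[0,0,0]],[8.5,[0,0,-6],[0,0,0]],[8.5,[0,0,-11],[0,0,0]],[8.5,[0,0,-16],[0,0,0]],[8.5,[0,0,-16],[0,0,0]]]';python3 -m creep '[[8.5,[0,0,0],[0,0,0]],[8.5,[0,0,0],[0,0,0]]]';python3 -c "
from h import *
ch=[]
for c in('top','side','wrist'):
  shot(c)
  for l,z in(('scoop',0),('scoop_handle',110),('scoop_tips',2),('ball1_center',35)):
    print(c,l,[(round(r['confidence'],2),np.round(onz(c,r['pixel'],z)[:2])) for r in pinpoint(c,l)])
im=camera('top');cy,cx=proj('top',[541,331,30])[0][::-1]
g=cv2.cvtColor(im,cv2.COLOR_RGB2GRAY)[int(cy)-36:int(cy)+36,int(cx)-36:int(cx)+36]
h=cv2.HoughCircles(cv2.resize(g,None,fx=4,fy=4,interpolation=cv2.INTER_CUBIC),cv2.HOUGH_GRADIENT,1,24,param1=80,param2=14,minRadius=24,maxRadius=36)
print(h)
if h is not None:
  for u,v,r in h[0]: print(np.round(onz('top',(int(cx)-36+u/4,int(cy)-36+v/4),30)))
"
```

```text
t: 22.72
position: [509.6, -313.0, 95.9]
tool_rot: [-0.023, 1.0, -0.0, 0.001]
ft_force: [-0.7, -0.2, -0.6]
opening: 0.996
finger_force: 0.0
t: 23.35
position: [511.1, -314.2, 262.7]
tool_rot: [-0.024, 1.0, -0.004, 0.006]
ft_force: [-0.5, -0.2, 0.5]
opening: 0.993
finger_force: 0.0
t: 23.6
position: [508.7, -312.4, 253.6]
tool_rot: [-0.023, 1.0, 0.001, -0.001]
ft_force: [0.4, -0.3, 0.4]
opening: 0.996
finger_force: 0.0
top scoop [(0.95, array([ 315., -230.])), (0.78, array([ 497., -312.])), (0.74, array([ 387., -477.]))]
top scoop_handle [(0.93, array([ 513., -309.])), (0.83, array([ 384., -493.])), (0.81, array([ 321., -226.]))]
top scoop_tips [(0.94, array([ 501., -550.])), (0.83, array([ 499., -211.]))]
top ball1_center [(0.73, array([ 502., -198.])), (0.63, array([541., 354.]))]
side scoop [(0.77, array([ 384., -471.])), (0.68, array([ 507., -312.])), (0.56, array([ 325., -223.]))]
side scoop_handle [(0.88, array([ 403., -449.])), (0.86, array([ 324., -229.])), (0.66, array([ 509., -315.]))]
side scoop_tips [(0.94, array([ 503., -551.])), (0.93, array([ 315., -340.])), (0.77, array([ 511., -199.])), (0.48, array([538., 325.]))]
side ball1_center [(0.66, array([541., 352.]))]
wrist scoop [(0.98, array([ 506., -313.])), (0.73, array([ 387., -473.]))]
wrist scoop_handle [(0.73, array([ 508., -313.]))]
wrist scoop_tips [(0.7, array([ 500., -204.])), (0.58, array([ 503., -545.]))]
wrist ball1_center []
[[[102.5 160.5  31.8]]]
[532. 359.  30.]
```

```bash
python3 -c "
from rig import close_job; print(close_job())"
```

```text
the job is handed in; nothing more can be done
None
```

The job is handed in, with no verdict returned: when last seen, all three balls were in the bowl, all five chips were in the tray and the scoop was back on the bench, upright and released; I viewed 13 pictures, over the limit of 10, and the last checks were by network only and confirmed one ball and the scoop.

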